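# Press the worn bush out of a starter nose housing

## Task

Drive the worn bronze bush out of the nose of the starter housing that is bolted to the base plate: take the bush driver whose shank fits the bore from the wooden rack, feel its end into the bore from above without leaning hard on the casting, and press straight down, gently and steadily, until the bush is right out of its seat and down in the receiver cup inside, without ramming it against the bottom. Then draw the driver out, stand it back in its hole in the rack and let go of it; leave the other drivers and the parts lying about where they are.

Things in the scene. Friction and masses are not known exactly. Their poses are not given: they have to be found in the camera images.
- base: Dark steel base plate 175 x 190 x 12 mm, fixed. Bolted on it, nose up, is the cast aluminium starter housing: bell 96 mm across, window on its +x side, solenoid pocket on -x, bolted ears on its y sides, narrowing to a round nose boss 41 mm across whose flat top, the highest point, is 102 mm above the bench. Origin: height 0, where the bore axis ought to be; z up.
- bore_nominal (a point): 102 mm above the bench on the base's own axis: where the bore's mouth in the boss top ought to be. The casting was bolted down by eye: it sits up to 4 mm off along the base's x and y, either way, which the readings do not show. The bore is 16 mm wide, sharp-edged, straight down; the shank has 0.5 mm of room all round. Touch the flat boss top lightly and slide about till it drops in.
- seat_bottom (a point): On the base's own axis, 61 mm above the bench: lower end of the bush seat. The bore is 16 mm wide from 102 to 82 mm, then the 21 mm wide seat goes down to 61 mm; under it stands a steel receiver cup (22 mm wide inside, floor at 41.5 mm, slotted towards the window), which takes the bush. Driver's end below 61 mm: bush out.
- bush (a joint): How far the worn bronze bush (20 mm outside, 12 mm bore, 16 mm long) has been pushed down, m. At 0 its upper end is 81.5 mm above the bench, just under the bore; it starts at 0 to 3 mm, is clear of its seat from 20.5 mm and lands on the cup's floor at 23.5 mm, its hard stop. Light press fit: about 11 N pushes it slowly, more when fast. Over 40 N on bush or casting is too much.
- driver: The bush driver that fits: one steel piece, about 0.3 kg; round shank 15 mm across, 55 mm long, flat end with a 0.8 mm bevel; above it a six-sided handle 24 mm over flats, 50 mm long. Origin at the centre of the flat end, z up to the handle; two flats face its own x and -x. Stands in a rack hole, flats to the rack's x sides, end 12 mm above the bench, handle 67 to 117 mm. Hold firmly (60 N or more).
- driver_tip (a point): Centre of the driver's flat lower end (the driver's origin).
- driver_grip (a point): On the driver's axis low on the handle, 78 mm above its end: where to hold it; 90 mm above the bench in the rack.
- rack: Fixed pale wooden block 62 x 225 x 40 mm (x, y, z), origin at the centre of its underside; three flat-bottomed upright holes, 23 mm wide and 28 mm deep, in a row along its y, 75 mm apart. Every start deals the three drivers to the holes anew. The handles leave free room on both the rack's x sides.
- rack_hole0 (a point): Mouth of the rack's hole at y = -75 mm, 40 mm above the bench.
- rack_hole1 (a point): Mouth of the rack's middle hole, 40 mm above the bench.
- rack_hole2 (a point): Mouth of the rack's hole at y = +75 mm, 40 mm above the bench.
- driver_thin: Driver with the same handle and length but a thin 11 mm shank, too thin: it goes through the bush. Stays in the rack. Origin at its lower end.
- driver_thick: Driver with the same handle and length but a thick 20 mm shank, too thick for the bore. Stays in the rack. Origin at its lower end.
- pinion: Bystander: loose toothed steel pinion and clutch, 42 mm across, 52 mm high, standing on the bench. Origin at its underside.
- dish: Bystander: loose steel dish of small parts, 124 mm across, 26 mm high. Origin at its underside.
- end_plate: Bystander: loose round aluminium end plate with a boss, 110 mm across, 22 mm high, lying on the bench. Origin at its underside.
Things that resemble listed ones, but are neither listed nor needed, are in the scene too. Leave any purple or yellow look-alike of the driver alone.

How it is judged:
On the way, in this order (a step that is already met when the one before it is completed fails the run):
1. the fitting driver is drawn up out of the rack (height (world z) of driver_tip above 0.045 m), for 0.1 s.
2. the driver's end is at least 10 mm down in the bore, the bush still seated (horizontal distance between driver_tip and bore_nominal below 0.008 m and z of driver_tip in the frame of bore_nominal below -0.01 m and value of joint bush below 0.006 m), for 0.05 s.
3. the bush is out of its seat, down in the receiver cup, with the driver through the bore behind it (horizontal distance between driver_tip and bore_nominal below 0.008 m and z of driver_tip in the frame of bore_nominal below -0.036 m and value of joint bush above 0.0205 m), for 0.05 s.
At the end, for the whole second after the job is handed in: the bush is clear of its seat, down in the receiver cup (pushed down more than 20.5 mm); the driver stands at rest on the floor of a rack hole (end under 17 mm high, within 6 mm of the hole's axis, leaning under 0.25 rad) (value of joint bush above 0.0205 m and (horizontal distance between driver_tip and rack_hole0 below 0.006 m or horizontal distance between driver_tip and rack_hole1 below 0.006 m or horizontal distance between driver_tip and rack_hole2 below 0.006 m) and height (world z) of driver_tip below 0.017 m and angle between driver's own z axis and vertical below 0.25 rad and linear speed of driver below 0.02 m/s); the robot touches nothing.
It fails at once if the driver bears on the casting or the bush with more than 40 N in all (contact force between driver and base above 40 N).
It fails at once if another driver or a part lying about is moved by more than 15 mm (distance of any of driver_thin, driver_thick, pinion, dish, end_plate from where it was at the start of the episode above 0.015 m).
It also fails if it takes over 72 s, if anything falls off the work surface, if the arm or the gripper's body presses on something with over 40 N, if the wrist force passes 120 N, or if a joint passes its speed limit or range.

## Robot

A 6-joint arm with a two-finger parallel gripper is mounted at the origin on the work surface. World frame = base frame: x ahead of the robot, y to its left, z up, the work surface at z = 0. Lengths are in m, angles in rad, forces in N, time in s.
With the tool pointing down it reaches from about 0.375 to 0.9 m from the base axis. Payload 3.1 kg.
Tool frame: the origin (TCP) lies midway between the tips of the shut fingers; the grasp point (between the pads) lies 19 mm behind it; z points along the fingers, y is the line along which they close (so a half turn about z gives the same grasp; the last joint's range is limited). The gripper opens to 85 mm and grips with 20 to 120 N. Pads are 22 mm wide; open, the fingers measure 114 mm over their backs; the gripper's body (76 mm by 85 mm) begins 54 mm behind the grasp point. The pads swing forward as they close: fully open they stand 13 mm farther back than shut.
Start: joints at [1.058, 0.527, 1.433, -0, 1.181, -0.178], TCP at [0.205, 0.59, 0.231] pointing down, gripper open.
Joint ranges: [-3.08, 3.08], [-0.75, 2.2], [0.22, 2.44], [-1.43, 4.57], [0, 2.65], [-2.85, 2.85]. Speed limits (rad/s): [2.79, 2.79, 3.14, 3.14, 3.14, 3.14].

## Interface

Orientations are given as a unit quaternion [x, y, z, w].
In Python, from station import manip gives the robot as it stands.
- The arm moves only by the tool move_arm, never from a script. Its argument "increments" is a list that holds one entry, the list of rows, each a list of 5 numbers: the gripper's target within -1 to 1 (shut at 1, half-way at 0, fully open at -1), then the shift along the world's x, y, z in m, then the turn about the world's z in degrees. In form: [[[fingers, dx, dy, dz, twist], ...]]. A call has 1 to 8 rows; each row shifts and turns the commanded pose from where the row before left it; what a row does not reach is not made up. A row lasts 1/10 s, in which the tool goes at most 50 mm and 8.59 degrees, less where a joint would pass 70% of its speed; a pose out of reach is approached as far as the arm can. A call with a gripper value outside its range is refused whole. The fingers move at their own pace and stop on an object; "newtons" is the grip in N (left out, the last holds). Time passes only in rows, so rows that do not move let the fingers close. It gives the time, the measured TCP pose, the force, the opening and the grip force at its end, in the units of the state.
- manip.sense(): the state, without advancing time (a new reading comes with each control period).
- manip.snapshot(name): name is "side" or "top" or "wrist"; returns a dict with "img" (480x640x3 uint8, red, green, blue), "fx", "fy", "cx", "cy" (pixels), "world_to_cam" (4x4, takes a point from world to camera coordinates); the wrist camera has in their place "tool_from_camera" (4x4, takes a point from camera to tool coordinates, whose origin is the TCP and whose axes are the flange's). Camera axes: x right, y down, z forward; pixel columns grow to the right and rows downward; lengths in m; the calibration is good to about 2 mm. A picture is of the moment at which its call begins: read the wrist's pose just before it. There is no depth.
- manip.sign_off(): hands the job in; it is judged then, once.
Trained networks look in the newest picture that a camera, given by its name, has taken for a name from the list of things; names that differ only in an ending like _2 or _b are one class to them, and where a whole thing is asked for, a point or a joint stands for the part that bears it (a point fixed in the world has none). Each returns a list of dicts, best first, with "confidence" (0 to 1); they miss things now and then, are a little off and sometimes report something else, mostly with a low value. They report only what shows in the picture. A call takes as long as a camera call. They do not tell look-alikes from the thing itself.
- manip.spot_in(label, camera): "xyz" ([x, y, z] in m, in world coordinates, good to about 4 mm: the middle of the surface that is visible of it).
- manip.mark_of(label, camera): "xyz" ([x, y, z] in m, in world coordinates, good to about 4 mm: a listed point, or the origin of a listed thing).
The state is a dict: "t": time; "q": joint angles; "qd": joint speeds; "tau": joint torques, N m; "tcp_pos": TCP position; "tool_rot": TCP orientation; "force": force on the tool from outside, world axes, zero at the start; "ft_torque": the same for the moment, N m; "finger_gap": opening from 0.0 (shut) to 1.0 (fully open); "gripper_force": force on a finger pad.
Only numpy, scipy, OpenCV 4.12 (cv2) and the standard library are available. Lean on these libraries where they do the work, as an engineer would, in place of code of your own. Each camera call takes 0.05 s, during which the arm holds its last target. There are 200 camera calls.

## Working session

There is one attempt and no reset: what is moved stays moved. The work goes in short steps, Python scripts to look and compute and a tool call to move; the robot and the scene stay as the last step left them, time stands still between calls to the robot, and variables do not carry over. Pictures are saved under pics/ and viewed, at most 10 in all, crops included, and the job is handed in when it is done.

Besides the shell and the picture viewer there is one more tool, called after "Emit:" by a JSON object that holds its "fn" and its "kwargs". move_arm: Moves the arm, as the interface text tells. Its arguments: {"type":"object","properties":{"increments":{"type":"array","items":{"type":"array","items":{"type":"array","items":{"type":"number"}}}},"newtons":{"type":"number"}},"required":["increments"]}

```bash
mkdir -p pics
python3 - <<'E'
from station import manip
import cv2,numpy as np
s=manip.sense();print(s['t'],s['tcp_pos'],s['tool_rot'],s['force'],s['finger_gap'])
for c in ("top","side"):
    d=manip.snapshot(c);cv2.imwrite(f"pics/{c}0.png",d["img"][:,:,::-1])
    for n in ("driver","driver_grip","driver_thin","driver_thick","rack","rack_hole0","rack_hole1","rack_hole2","bore_nominal","base","pinion","dish","end_plate"):
        r=manip.mark_of(n,c)
        print(c,n,[(np.round(x["xyz"],3).tolist(),round(x["confidence"],2)) for x in r[:4]])
print(manip.sense()['t'])
E
```

```text
0.0 [0.20499094 0.58966313 0.23033071] [ 1.66614698e-01  9.86021487e-01 -1.02132169e-03 -3.55873658e-04] [-0.3657566  -0.37202412  0.66278908] 1.0052543484740804
top driver [([0.524, -0.193, 0.014], 0.7), ([0.402, -0.198, 0.002], 0.61), ([0.427, -0.115, 0.002], 0.57)]
top driver_grip [([0.411, -0.203, 0.078], 0.67), ([0.527, -0.196, 0.089], 0.66), ([0.427, -0.115, 0.076], 0.62)]
top driver_thin [([0.512, -0.269, 0.012], 0.49)]
top driver_thick [([0.535, -0.124, 0.01], 0.57)]
top rack [([0.522, -0.194, -0.004], 0.88)]
top rack_hole0 [([0.541, -0.116, 0.041], 0.76), ([0.527, -0.196, 0.041], 0.69), ([0.509, -0.266, 0.04], 0.56)]
top rack_hole1 [([0.541, -0.116, 0.041], 0.76), ([0.527, -0.196, 0.041], 0.69), ([0.509, -0.266, 0.04], 0.56)]
top rack_hole2 [([0.541, -0.116, 0.041], 0.76), ([0.527, -0.196, 0.041], 0.69), ([0.509, -0.266, 0.04], 0.56)]
top bore_nominal [([0.531, 0.189, 0.103], 0.57)]
top base [([0.535, 0.191, -0.002], 0.77)]
top pinion [([0.525, -0.195, 0.088], 0.75), ([0.701, -0.299, -0.001], 0.54), ([0.532, 0.191, 0.059], 0.23)]
top dish [([0.764, -0.141, -0.007], 0.69)]
to
[... 517 characters left out ...]
07, -0.266, 0.041], 0.89), ([0.54, -0.123, 0.039], 0.8), ([0.524, -0.192, 0.038], 0.75), ([0.541, -0.123, 0.012], 0.72)]
side rack_hole1 [([0.507, -0.266, 0.041], 0.89), ([0.54, -0.123, 0.039], 0.8), ([0.524, -0.192, 0.038], 0.75), ([0.541, -0.123, 0.012], 0.72)]
side rack_hole2 [([0.507, -0.266, 0.041], 0.89), ([0.54, -0.123, 0.039], 0.8), ([0.524, -0.192, 0.038], 0.75), ([0.541, -0.123, 0.012], 0.72)]
side bore_nominal [([0.531, 0.186, 0.103], 0.77), ([0.524, -0.194, 0.042], 0.58)]
side base [([0.53, 0.189, -0.001], 0.79)]
side pinion [([0.702, -0.297, 0.001], 0.66)]
side dish [([0.761, -0.136, 0.0], 0.82), ([0.722, 0.375, -0.003], 0.48)]
side end_plate [([0.721, 0.375, -0.003], 0.67)]
1.4
```

View pics/side0.png

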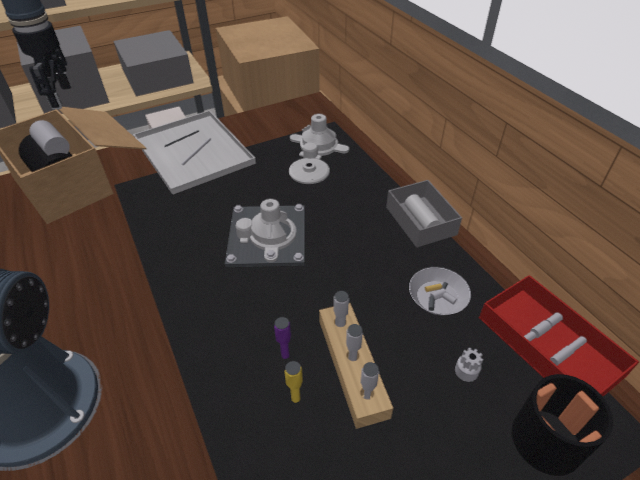

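View pics/top0.png

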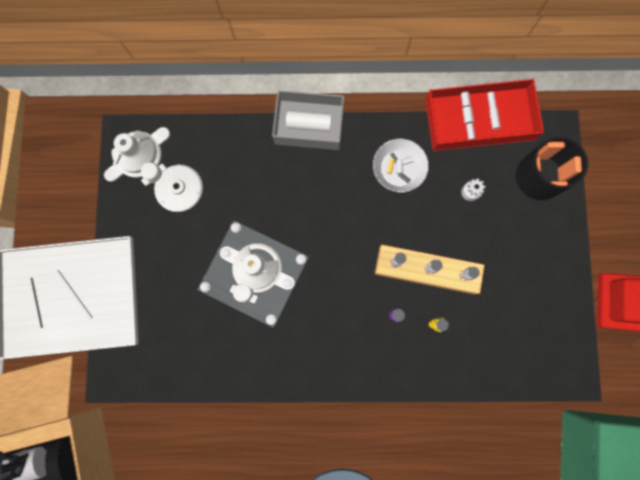

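The side view shows three grey drivers in the rack (about 341,308; 354,342; 369,380), with the purple and yellow look-alikes standing in front at (283,338) and (294,382). The housing is at (268,230). I'll zoom in on the shanks to confirm which one fits.

Run:
```python
import cv2
i=cv2.imread("pics/side0.png")[280:430,300:410]
cv2.imwrite("pics/crop0.png",cv2.resize(i,None,fx=4,fy=4,interpolation=cv2.INTER_CUBIC))
from scipy.spatial.transform import Rotation as R
from station import manip
print(R.from_quat(manip.sense()['tool_rot']).as_matrix().round(3))
```

```text
[[-0.944  0.329 -0.   ]
 [ 0.329  0.944 -0.   ]
 [-0.    -0.    -1.   ]]
```

View pics/crop0.png

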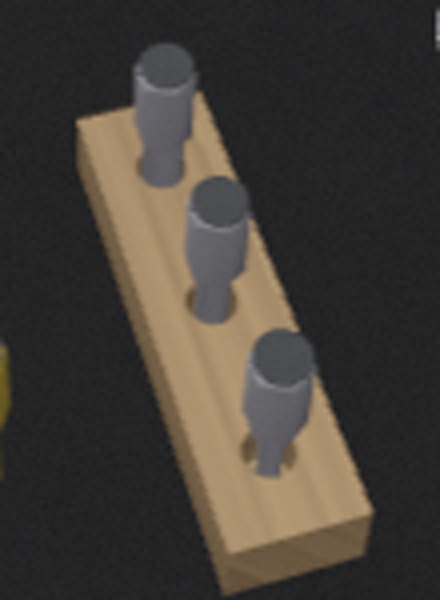

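The crop confirms it: the far shank is thick, the near one thin, and the middle one fits. The middle driver is at about (0.525, -0.195). I'll move above it.

Emit:
{"fn": "move_arm", "kwargs": {"increments": [[[-1, 0.0188, -0.046, 0, -5], [-1, 0.0188, -0.046, 0, -5], [-1, 0.0188, -0.046, 0, -5], [-1, 0.0188, -0.046, 0, -5], [-1, 0.0188, -0.046, 0, -5], [-1, 0.0188, -0.046, 0, -5], [-1, 0.0188, -0.046, 0, -5], [-1, 0.0188, -0.046, 0, -5]]], "newtons": 80}}

```text
t: 2.2
tcp_pos: [0.3564, 0.2206, 0.2317]
tool_rot: [0.495, 0.869, 0.0, 0.0]
force: [-0.1, 0.9, 0.6]
finger_gap: 0.997
gripper_force: 0.0
```

Emit:
{"fn": "move_arm", "kwargs": {"increments": [[[-1, 0.0188, -0.046, 0, -5], [-1, 0.0188, -0.046, 0, -5], [-1, 0.0188, -0.046, 0, -5], [-1, 0.0188, -0.046, 0, -5], [-1, 0.0188, -0.046, 0, -5], [-1, 0.0188, -0.046, 0, -5], [-1, 0.0188, -0.046, 0, -5], [-1, 0.0188, -0.046, 0, -5]]]}}

```text
t: 3.0
tcp_pos: [0.5067, -0.1479, 0.2315]
tool_rot: [0.763, 0.647, 0.0, 0.0]
force: [0.6, 0.1, 0.3]
finger_gap: 1.002
gripper_force: 0.0
```

Emit:
{"fn": "move_arm", "kwargs": {"increments": [[[-1, 0.0185, -0.047, 0, -3.5], [-1, 0, 0, 0, 0], [-1, 0, 0, 0, 0]]]}}

```text
t: 3.3
tcp_pos: [0.5243, -0.1933, 0.2309]
tool_rot: [0.781, 0.624, -0.0, -0.0]
force: [0.2, 0.2, 0.7]
finger_gap: 0.998
gripper_force: 0.0
```

Run:
```python
from station import manip
import cv2,numpy as np
s=manip.sense();print(s['t'],s['tcp_pos'],s['tool_rot'],s['force'])
d=manip.snapshot("wrist");cv2.imwrite("pics/w0.png",d["img"][:,:,::-1])
print(d["tool_from_camera"].round(3) if hasattr(d["tool_from_camera"],'round') else d["tool_from_camera"],d["fx"],d["cx"],d["cy"])
for n in ("driver_grip","driver_thin","driver_thick","rack","rack_hole0"):
    r=manip.mark_of(n,"wrist")
    print(n,[(np.round(x["xyz"],4).tolist(),round(x["confidence"],2)) for x in r[:4]])
```

```text
3.3 [ 0.52432001 -0.19326517  0.23092556] [ 7.81483200e-01  6.23926120e-01 -1.05065010e-05 -4.52565098e-04] [0.20485052 0.20671046 0.66415501]
[[ 0.    -0.958 -0.286  0.073]
 [ 1.     0.    -0.001  0.   ]
 [ 0.001 -0.286  0.958 -0.142]
 [ 0.     0.     0.     1.   ]] 432.42693570994845 315.4806490769997 240.3359764566553
driver_grip [([0.4244, -0.1143, 0.0769], 0.9), ([0.5252, -0.1922, 0.0893], 0.71), ([0.4066, -0.2024, 0.0767], 0.59)]
driver_thin [([0.5134, -0.2699, 0.0097], 0.92), ([0.5378, -0.1204, 0.0169], 0.7)]
driver_thick [([0.5245, -0.1962, 0.0427], 0.69), ([0.5414, -0.1205, 0.0159], 0.65)]
rack [([0.5256, -0.1889, 0.0065], 0.8)]
rack_hole0 [([0.527, -0.1985, 0.0398], 0.87), ([0.5107, -0.2702, 0.0433], 0.76)]
```

View pics/w0.png

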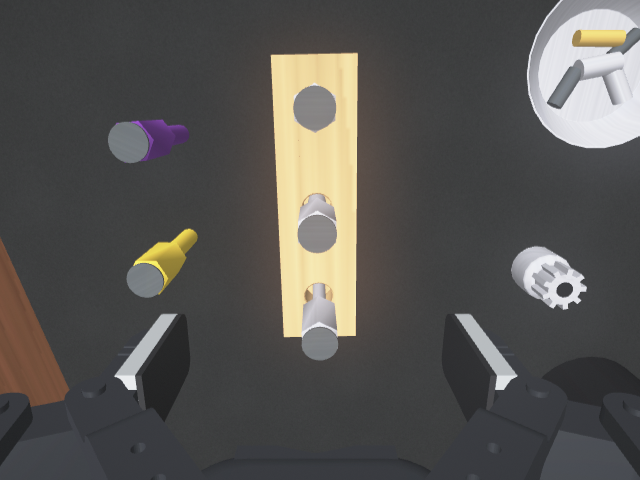

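The wrist view shows the middle driver's top at (317,233). That puts it within about 1 mm of the TCP axis, with the fingers clear on both sides of the rack. I'll descend and grip.

Emit:
{"fn": "move_arm", "kwargs": {"increments": [[[-1, 0.0007, 0.001, -0.04, 1], [-1, 0, 0, -0.04, 0], [-1, 0, 0, -0.04, 0], [-1, 0, 0, -0.03, 0], [-1, 0, 0, -0.01, 0], [0.6, 0, 0, 0, 0], [0.6, 0, 0, 0, 0], [1, 0, 0, 0, 0]]], "newtons": 90}}

```text
t: 4.4
tcp_pos: [0.5264, -0.1918, 0.0731]
tool_rot: [0.775, 0.632, 0.001, 0.002]
force: [-0.1, -0.1, 0.2]
finger_gap: 0.515
gripper_force: 0.0
```

Emit:
{"fn": "move_arm", "kwargs": {"increments": [[[1, 0, 0, 0, 0], [1, 0, 0, 0, 0], [1, 0, 0, 0, 0]]]}}

```text
t: 4.7
tcp_pos: [0.5259, -0.1917, 0.073]
tool_rot: [0.775, 0.631, 0.0, 0.001]
force: [-1.3, 0.4, 6.6]
finger_gap: 0.269
gripper_force: 87.8
```

Emit:
{"fn": "move_arm", "kwargs": {"increments": [[[1, 0, 0, 0.02, 0], [1, 0, 0, 0.04, 0], [1, 0, 0, 0.045, 0], [1, 0, 0, 0.045, 0], [1, 0, 0, 0.02, 0], [1, 0, 0, 0, 0]]]}}

```text
t: 5.3
tcp_pos: [0.527, -0.1923, 0.2453]
tool_rot: [0.775, 0.631, 0.001, 0.004]
force: [0.7, -1.7, -3.3]
finger_gap: 0.268
gripper_force: 88.7
```

Emit:
{"fn": "move_arm", "kwargs": {"increments": [[[1, 0, 0.03, 0, 0], [1, 0, 0.045, 0, 0], [1, 0, 0.045, 0, 0], [1, 0, 0.045, 0, 0], [1, 0, 0.045, 0, 0], [1, 0, 0.045, 0, 0], [1, 0, 0.045, 0, 0], [1, 0, 0, 0, 0]]]}}

```text
t: 6.1
tcp_pos: [0.5227, 0.114, 0.2392]
tool_rot: [0.773, 0.634, -0.001, -0.002]
force: [-1.0, 0.1, -2.1]
finger_gap: 0.271
gripper_force: 88.5
```

Run:
```python
from station import manip
import cv2,numpy as np
s=manip.sense();print(s['t'],s['tcp_pos'],s['tool_rot'],s['force'],s['ft_torque'])
d=manip.snapshot("wrist");cv2.imwrite("pics/w1.png",d["img"][:,:,::-1])
np.savez("w1.npz",T=d["tool_from_camera"],p=s['tcp_pos'],q=s['tool_rot'],K=[d[k] for k in("fx","fy","cx","cy")])
for n in ("driver_tip","driver_grip","bore_nominal","base"):
    r=manip.mark_of(n,"wrist")
    print(n,[(np.round(x["xyz"],4).tolist(),round(x["confidence"],2)) for x in r[:3]])
```

```text
6.1 [0.52266886 0.11395837 0.23921866] [ 0.77345624  0.63384437 -0.00095407 -0.00241887] [-0.9827473   0.14246512 -2.14887944] [-0.05269752 -0.0259406   0.0370518 ]
driver_tip [([0.5184, 0.1131, 0.1756], 0.92), ([0.4265, -0.1151, 0.005], 0.46)]
driver_grip [([0.5388, 0.1899, 0.0056], 0.73), ([0.5264, 0.1105, 0.2587], 0.66)]
bore_nominal [([0.5314, 0.1901, 0.1008], 0.85)]
base [([0.5389, 0.1918, 0.0045], 0.78)]
```

View pics/w1.png

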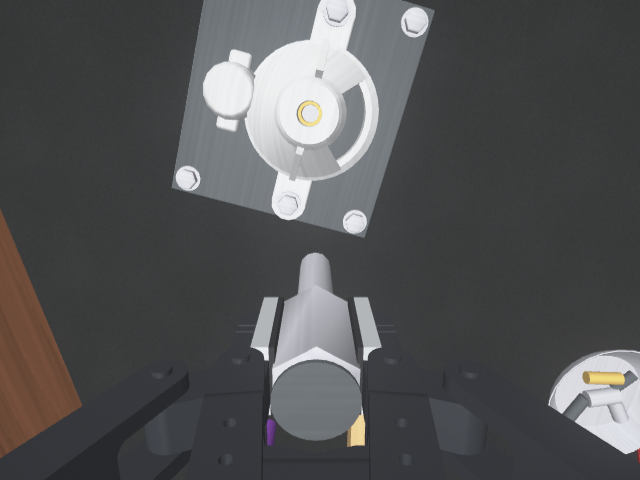

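The bore mouth, with a gold bush ring inside it, is at about (310,113). The held shank's end is at about (315,258). Next I'll compute the offset from the calibration.

Run:
```python
import cv2,numpy as np
from scipy.spatial.transform import Rotation as R
z=np.load("w1.npz");T=z['T'];fx,fy,cx,cy=z['K'];Rt=R.from_quat(z['q']).as_matrix()
i=cv2.imread("pics/w1.png");hsv=cv2.cvtColor(i,cv2.COLOR_BGR2HSV)
m=np.zeros(i.shape[:2],np.uint8);m[95:132,292:328]=(hsv[95:132,292:328,1]>90)*255
c=max(cv2.findContours(m,0,2)[0],key=cv2.contourArea);print("gold",cv2.fitEllipse(c))
def world(u,v,h):
    d=Rt@T[:3,:3]@np.array([(u-cx)/fx,(v-cy)/fy,1]);o=z['p']+Rt@T[:3,3]
    return o+d*(h-o[2])/d[2]
(u,v)=cv2.fitEllipse(c)[0]
print("bore@102",world(u,v,.102),"@81",world(u,v,.081),"hand",world(310,113,.102))
tip=T[:3,:3].T@(np.array([0,0,.061])-T[:3,3]);print("tip px",fx*tip[0]/tip[2]+cx,fy*tip[1]/tip[2]+cy)
cv2.imwrite("pics/w1c.png",cv2.resize(i[60:300,230:400],None,fx=2.5,fy=2.5,interpolation=cv2.INTER_CUBIC))
```

```text
gold ((309.39599609375, 112.99906921386719), (22.77874183654785, 23.8679141998291), 173.64044189453125)
bore@102 [0.53225438 0.18575209 0.102     ] @81 [0.53184122 0.18578506 0.081     ] hand [0.53262125 0.18567809 0.102     ]
tip px 315.7966295834374 264.4445698569953
```

View pics/w1c.png

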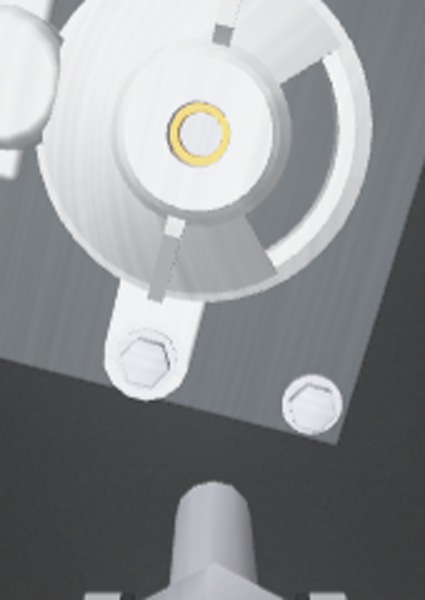

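Emit:
{"fn": "move_arm", "kwargs": {"increments": [[[1, 0.005, 0.036, 0, 0], [1, 0.005, 0.0365, 0, 0], [1, 0, 0, -0.02, 0], [1, 0, 0, -0.02, 0], [1, 0, 0, -0.015, 0], [1, 0, 0, 0, 0], [1, 0, 0, 0, 0], [1, 0, 0, 0, 0]]]}}

```text
t: 7.15
tcp_pos: [0.5361, 0.1806, 0.1872]
tool_rot: [0.776, 0.631, 0.001, 0.001]
force: [-0.2, 0.1, -2.4]
finger_gap: 0.269
gripper_force: 88.6
```

Run:
```python
from station import manip
import cv2,numpy as np
s=manip.sense();print(s['t'],s['tcp_pos'],s['tool_rot'],s['force'],s['ft_torque'])
ims=[]
for c,(u,v) in (("side",(268,215)),("wrist",(315,230))):
    d=manip.snapshot(c)["img"][:,:,::-1]
    k=40 if c=="side" else 66
    ims.append(cv2.resize(d[v-k:v+k,u-k:u+k],(396,396),interpolation=cv2.INTER_CUBIC))
cv2.imwrite("pics/c2.png",np.hstack(ims))
```

```text
7.15 [0.5361426  0.18058087 0.18717979] [7.75828195e-01 6.30943497e-01 8.07444640e-04 5.13710171e-04] [-0.18415322  0.13922671 -2.35000452] [-0.02112176  0.04136739 -0.02026678]
```

View pics/c2.png

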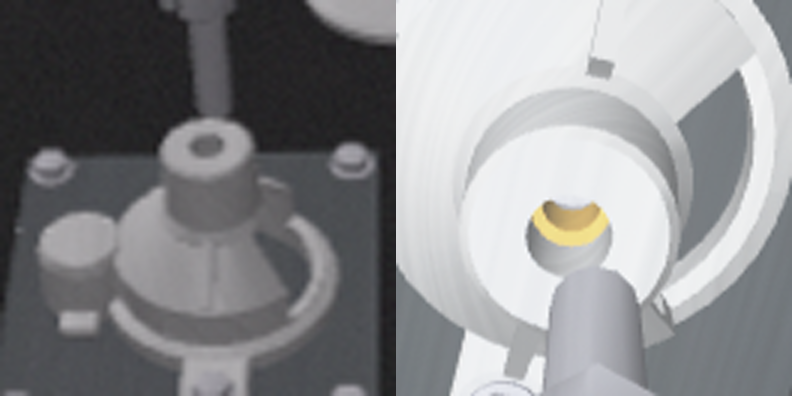

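In the wrist crop the bore mouth is at about px (307,243) in the full image, with the tip just behind and to the right of it. Correction: about (-4, +5.5) mm. I'll apply it and come down close.

Emit:
{"fn": "move_arm", "kwargs": {"increments": [[[1, -0.004, 0.0055, 0, 0], [1, 0, 0, -0.01, 0], [1, 0, 0, -0.008, 0], [1, 0, 0, 0, 0], [1, 0, 0, 0, 0]]]}}

```text
t: 7.75
tcp_pos: [0.5308, 0.1868, 0.1677]
tool_rot: [0.775, 0.632, -0.001, -0.0]
force: [0.9, -0.3, -2.2]
finger_gap: 0.264
gripper_force: 88.6
```

```bash
cat > m.py <<'E'
from station import manip
import numpy as np
s=manip.sense();print(s['t'],s['tcp_pos'].round(4),s['tool_rot'].round(4),s['force'].round(1),s['ft_torque'].round(2))
E
python3 m.py
```

```text
7.75 [0.5308 0.1868 0.1677] [ 7.754e-01  6.315e-01 -5.000e-04 -3.000e-04] [ 0.9 -0.3 -2.2] [0.05 0.   0.01]
```

Emit:
{"fn": "move_arm", "kwargs": {"increments": [[[1, 0.001, -0.0005, -0.001, 0], [1, 0, 0, -0.001, 0], [1, 0, 0, -0.001, 0], [1, 0, 0, -0.001, 0]]]}}

```text
t: 8.15
tcp_pos: [0.5322, 0.1862, 0.1644]
tool_rot: [0.775, 0.631, 0.0, 0.0]
force: [-0.0, 0.5, -3.6]
finger_gap: 0.272
gripper_force: 88.6
```

Emit:
{"fn": "move_arm", "kwargs": {"increments": [[[1, 0, 0, -0.001, 0], [1, 0, 0, 0, 0]]]}}

```text
t: 8.35
tcp_pos: [0.532, 0.1862, 0.1632]
tool_rot: [0.775, 0.631, -0.0, -0.0]
force: [0.6, 0.3, -3.4]
finger_gap: 0.27
gripper_force: 88.6
```

Emit:
{"fn": "move_arm", "kwargs": {"increments": [[[1, 0, 0, -0.001, 0], [1, 0, 0, 0, 0]]]}}

```text
t: 8.55
tcp_pos: [0.5321, 0.1863, 0.1622]
tool_rot: [0.775, 0.631, -0.0, -0.0]
force: [0.1, -1.1, -2.5]
finger_gap: 0.273
gripper_force: 88.6
```

Emit:
{"fn": "move_arm", "kwargs": {"increments": [[[1, 0, 0, -0.001, 0], [1, 0, 0, 0, 0]]]}}

```text
t: 8.75
tcp_pos: [0.5321, 0.1863, 0.1612]
tool_rot: [0.775, 0.632, -0.0, -0.0]
force: [0.5, -0.7, -2.7]
finger_gap: 0.264
gripper_force: 88.6
```

Emit:
{"fn": "move_arm", "kwargs": {"increments": [[[1, 0, 0, -0.001, 0], [1, 0, 0, 0, 0]]]}}

```text
t: 8.95
tcp_pos: [0.5321, 0.1863, 0.1602]
tool_rot: [0.775, 0.631, -0.0, -0.0]
force: [-0.0, 0.2, -2.3]
finger_gap: 0.269
gripper_force: 88.6
```

Emit:
{"fn": "move_arm", "kwargs": {"increments": [[[1, 0, 0, -0.001, 0], [1, 0, 0, 0, 0]]]}}

```text
t: 9.15
tcp_pos: [0.5321, 0.1862, 0.1592]
tool_rot: [0.775, 0.631, -0.0, -0.0]
force: [0.8, 0.1, -2.6]
finger_gap: 0.271
gripper_force: 88.6
```

The tip is about 4 mm below the mouth with no reaction force, so it's in the bore. I'll continue down.

Emit:
{"fn": "move_arm", "kwargs": {"increments": [[[1, 0, 0, -0.0015, 0], [1, 0, 0, -0.0015, 0], [1, 0, 0, -0.0015, 0], [1, 0, 0, 0, 0]]]}}

```text
t: 9.55
tcp_pos: [0.5321, 0.1862, 0.1546]
tool_rot: [0.775, 0.631, -0.0, -0.0]
force: [0.3, -0.4, -2.7]
finger_gap: 0.266
gripper_force: 88.6
```

Emit:
{"fn": "move_arm", "kwargs": {"increments": [[[1, 0, 0, -0.002, 0], [1, 0, 0, -0.002, 0], [1, 0, 0, -0.002, 0], [1, 0, 0, -0.001, 0], [1, 0, 0, 0, 0]]]}}

```text
t: 10.05
tcp_pos: [0.5321, 0.1862, 0.1476]
tool_rot: [0.775, 0.631, -0.0, -0.0]
force: [0.1, -0.1, -2.9]
finger_gap: 0.269
gripper_force: 88.6
```

Emit:
{"fn": "move_arm", "kwargs": {"increments": [[[1, 0, 0, -0.001, 0], [1, 0, 0, -0.001, 0], [1, 0, 0, -0.001, 0], [1, 0, 0, -0.001, 0]]]}}

```text
t: 10.45
tcp_pos: [0.5321, 0.1863, 0.1438]
tool_rot: [0.775, 0.631, 0.0, 0.0]
force: [-0.1, -0.7, -2.4]
finger_gap: 0.265
gripper_force: 88.6
```

Emit:
{"fn": "move_arm", "kwargs": {"increments": [[[1, 0, 0, -0.0007, 0], [1, 0, 0, -0.0007, 0]]]}}

```text
t: 10.65
tcp_pos: [0.5321, 0.1863, 0.1423]
tool_rot: [0.775, 0.631, -0.0, -0.0]
force: [-0.5, 1.8, -2.9]
finger_gap: 0.265
gripper_force: 88.6
```

Emit:
{"fn": "move_arm", "kwargs": {"increments": [[[1, 0, 0, -0.0007, 0], [1, 0, 0, -0.0007, 0]]]}}

```text
t: 10.85
tcp_pos: [0.5321, 0.1862, 0.141]
tool_rot: [0.775, 0.631, -0.0, -0.0]
force: [0.2, 0.2, -3.1]
finger_gap: 0.27
gripper_force: 88.6
```

Emit:
{"fn": "move_arm", "kwargs": {"increments": [[[1, 0, 0, -0.0007, 0], [1, 0, 0, -0.0007, 0]]]}}

```text
t: 11.05
tcp_pos: [0.5321, 0.1863, 0.1396]
tool_rot: [0.775, 0.631, 0.0, 0.0]
force: [-0.5, -0.7, 2.0]
finger_gap: 0.268
gripper_force: 89.0
```

The driver is touching the bush, and the force is starting to rise. I'll press slowly at about 5 mm/s.

Emit:
{"fn": "move_arm", "kwargs": {"increments": [[[1, 0, 0, -0.0006, 0], [1, 0, 0, -0.0006, 0]]]}}

```text
t: 11.25
tcp_pos: [0.5323, 0.1863, 0.1395]
tool_rot: [0.775, 0.632, 0.0, 0.0]
force: [-2.4, -0.1, 8.3]
finger_gap: 0.269
gripper_force: 89.9
```

Emit:
{"fn": "move_arm", "kwargs": {"increments": [[[1, 0, 0, -0.0005, 0], [1, 0, 0, -0.0005, 0]]]}}

```text
t: 11.45
tcp_pos: [0.5323, 0.1863, 0.1389]
tool_rot: [0.775, 0.632, 0.0, 0.0]
force: [-1.8, -1.4, 8.5]
finger_gap: 0.271
gripper_force: 90.0
```

Emit:
{"fn": "move_arm", "kwargs": {"increments": [[[1, 0, 0, -0.0005, 0], [1, 0, 0, -0.0005, 0], [1, 0, 0, -0.0005, 0], [1, 0, 0, -0.0005, 0]]]}}

```text
t: 11.85
tcp_pos: [0.5322, 0.1863, 0.137]
tool_rot: [0.775, 0.632, 0.0, 0.0]
force: [-2.5, 0.0, 9.3]
finger_gap: 0.267
gripper_force: 90.0
```

Emit:
{"fn": "move_arm", "kwargs": {"increments": [[[1, 0, 0, -0.0006, 0], [1, 0, 0, -0.0006, 0], [1, 0, 0, -0.0006, 0], [1, 0, 0, -0.0006, 0], [1, 0, 0, -0.0006, 0], [1, 0, 0, -0.0006, 0], [1, 0, 0, -0.0006, 0], [1, 0, 0, -0.0006, 0]]]}}

```text
t: 12.65
tcp_pos: [0.5322, 0.1863, 0.1323]
tool_rot: [0.775, 0.632, 0.0, 0.0]
force: [-2.3, -0.2, 8.5]
finger_gap: 0.265
gripper_force: 90.0
```

Emit:
{"fn": "move_arm", "kwargs": {"increments": [[[1, 0, 0, -0.0006, 0], [1, 0, 0, -0.0006, 0], [1, 0, 0, -0.0006, 0], [1, 0, 0, -0.0006, 0], [1, 0, 0, -0.0006, 0], [1, 0, 0, -0.0006, 0], [1, 0, 0, -0.0006, 0], [1, 0, 0, -0.0006, 0]]]}}

```text
t: 13.45
tcp_pos: [0.5323, 0.1863, 0.1275]
tool_rot: [0.775, 0.632, 0.0, 0.0]
force: [-1.9, -0.6, 9.1]
finger_gap: 0.271
gripper_force: 90.0
```

Emit:
{"fn": "move_arm", "kwargs": {"increments": [[[1, 0, 0, -0.0006, 0], [1, 0, 0, -0.0006, 0], [1, 0, 0, -0.0006, 0], [1, 0, 0, -0.0006, 0], [1, 0, 0, -0.0006, 0], [1, 0, 0, -0.0006, 0]]]}}

```text
t: 14.05
tcp_pos: [0.5322, 0.1863, 0.1238]
tool_rot: [0.775, 0.632, 0.0, 0.0]
force: [-2.3, -0.8, 8.8]
finger_gap: 0.272
gripper_force: 90.0
```

Emit:
{"fn": "move_arm", "kwargs": {"increments": [[[1, 0, 0, -0.0005, 0], [1, 0, 0, -0.0005, 0], [1, 0, 0, -0.0005, 0]]]}}

```text
t: 14.35
tcp_pos: [0.5323, 0.1863, 0.1223]
tool_rot: [0.775, 0.632, 0.0, 0.0]
force: [-2.0, -0.1, 9.6]
finger_gap: 0.269
gripper_force: 90.0
```

Emit:
{"fn": "move_arm", "kwargs": {"increments": [[[1, 0, 0, -0.0005, 0], [1, 0, 0, -0.0005, 0]]]}}

```text
t: 14.55
tcp_pos: [0.5323, 0.1863, 0.1213]
tool_rot: [0.775, 0.632, 0.0, 0.0]
force: [-2.0, -0.3, 9.0]
finger_gap: 0.271
gripper_force: 90.0
```

Emit:
{"fn": "move_arm", "kwargs": {"increments": [[[1, 0, 0, -0.0005, 0], [1, 0, 0, -0.0003, 0]]]}}

```text
t: 14.75
tcp_pos: [0.5323, 0.1863, 0.1205]
tool_rot: [0.775, 0.632, 0.0, 0.0]
force: [-2.3, -0.7, 9.2]
finger_gap: 0.265
gripper_force: 90.0
```

Emit:
{"fn": "move_arm", "kwargs": {"increments": [[[1, 0, 0, -0.0003, 0], [1, 0, 0, -0.0003, 0]]]}}

```text
t: 14.95
tcp_pos: [0.5322, 0.1863, 0.1199]
tool_rot: [0.775, 0.632, 0.0, 0.0]
force: [-2.0, -0.4, 8.7]
finger_gap: 0.27
gripper_force: 90.0
```

Emit:
{"fn": "move_arm", "kwargs": {"increments": [[[1, 0, 0, -0.0003, 0], [1, 0, 0, -0.0003, 0]]]}}

```text
t: 15.15
tcp_pos: [0.5322, 0.1864, 0.1193]
tool_rot: [0.775, 0.632, 0.0, 0.0]
force: [-2.8, -1.0, 8.0]
finger_gap: 0.266
gripper_force: 90.0
```

Emit:
{"fn": "move_arm", "kwargs": {"increments": [[[1, 0, 0, -0.0003, 0], [1, 0, 0, -0.0002, 0]]]}}

```text
t: 15.35
tcp_pos: [0.5322, 0.1863, 0.1187]
tool_rot: [0.775, 0.632, 0.0, 0.0]
force: [-3.3, -0.3, 10.3]
finger_gap: 0.269
gripper_force: 90.0
```

Emit:
{"fn": "move_arm", "kwargs": {"increments": [[[1, 0, 0, -0.0003, 0], [1, 0, 0, -0.0002, 0]]]}}

```text
t: 15.55
tcp_pos: [0.5323, 0.1863, 0.1186]
tool_rot: [0.775, 0.632, 0.0, 0.0]
force: [-2.1, -0.5, 12.3]
finger_gap: 0.27
gripper_force: 90.4
```

Emit:
{"fn": "move_arm", "kwargs": {"increments": [[[1, 0, 0, -0.0002, 0], [1, 0, 0, 0, 0]]]}}

```text
t: 15.75
tcp_pos: [0.5323, 0.1864, 0.1186]
tool_rot: [0.775, 0.632, 0.0, 0.0]
force: [-3.4, -1.4, 12.8]
finger_gap: 0.27
gripper_force: 90.5
```

The bush has reached its stop gently, at about 15 N. I'll draw the driver straight out.

Emit:
{"fn": "move_arm", "kwargs": {"increments": [[[1, 0, 0, 0.002, 0], [1, 0, 0, 0.005, 0], [1, 0, 0, 0.01, 0], [1, 0, 0, 0.015, 0], [1, 0, 0, 0.02, 0], [1, 0, 0, 0.025, 0], [1, 0, 0, 0.03, 0], [1, 0, 0, 0.02, 0]]]}}

```text
t: 16.55
tcp_pos: [0.5326, 0.1864, 0.2458]
tool_rot: [0.775, 0.631, 0.001, 0.001]
force: [0.1, -0.2, -2.4]
finger_gap: 0.271
gripper_force: 88.7
```

Emit:
{"fn": "move_arm", "kwargs": {"increments": [[[1, 0, -0.02, 0, 0], [1, 0, -0.04, 0, 0], [1, 0, -0.045, 0, 0], [1, 0, -0.045, 0, 0], [1, 0, -0.045, 0, 0], [1, 0, -0.045, 0, 0], [1, 0, -0.045, 0, 0], [1, 0, -0.045, 0, 0]]]}}

```text
t: 17.35
tcp_pos: [0.5316, -0.1454, 0.2439]
tool_rot: [0.775, 0.631, 0.0, -0.0]
force: [1.5, 0.7, -1.5]
finger_gap: 0.274
gripper_force: 88.7
```

Emit:
{"fn": "move_arm", "kwargs": {"increments": [[[1, -0.006, -0.038, 0, 0], [1, 0, -0.01, 0, 0], [1, 0, 0, 0, 0], [1, 0, 0, 0, 0]]]}}

```text
t: 17.75
tcp_pos: [0.5258, -0.1907, 0.2434]
tool_rot: [0.775, 0.631, 0.0, -0.001]
force: [1.2, 0.2, -1.5]
finger_gap: 0.269
gripper_force: 88.6
```

```bash
python3 m.py
python3 - <<'E'
from station import manip
import cv2,numpy as np
d=manip.snapshot("wrist");cv2.imwrite("pics/w3.png",d["img"][:,:,::-1])
for n in ("rack_hole1","driver_tip"):
    print(n,[(np.round(x["xyz"],4).tolist(),round(x["confidence"],2)) for x in manip.mark_of(n,"wrist")[:4]])
E
```

```text
17.75 [ 0.5258 -0.1907  0.2434] [ 7.754e-01  6.315e-01  2.000e-04 -8.000e-04] [ 1.2  0.2 -1.5] [-0.02  0.    0.02]
rack_hole1 [([0.5246, -0.1975, 0.0401], 0.77)]
driver_tip [([0.4249, -0.1142, 0.0001], 0.66), ([0.4058, -0.2002, -0.0016], 0.65), ([0.5215, -0.1932, 0.1821], 0.63)]
```

View pics/w3.png

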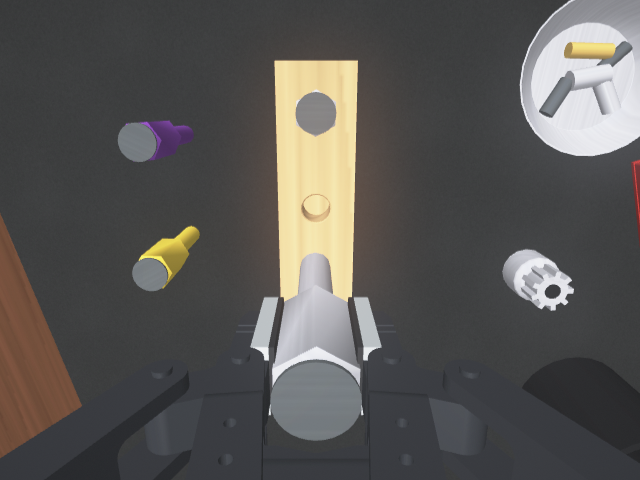

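The wrist view shows the empty middle hole at (316,208), within about 1–2 mm of the tip. I'll lower the driver in.

Emit:
{"fn": "move_arm", "kwargs": {"increments": [[[1, 0, -0.001, -0.03, 0], [1, 0, 0, -0.04, 0], [1, 0, 0, -0.03, 0], [1, 0, 0, -0.02, 0], [1, 0, 0, -0.01, 0], [1, 0, 0, -0.005, 0], [1, 0, 0, 0, 0]]]}}

```text
t: 18.6
tcp_pos: [0.5265, -0.1923, 0.1087]
tool_rot: [0.775, 0.632, 0.0, 0.0]
force: [-0.3, 0.1, -2.2]
finger_gap: 0.27
gripper_force: 88.8
```

Emit:
{"fn": "move_arm", "kwargs": {"increments": [[[1, 0, 0, -0.005, 0], [1, 0, 0, -0.005, 0], [1, 0, 0, -0.005, 0], [1, 0, 0, -0.005, 0], [1, 0, 0, 0, 0]]]}}

```text
t: 19.1
tcp_pos: [0.5256, -0.1925, 0.0878]
tool_rot: [0.775, 0.631, -0.0, -0.001]
force: [0.7, -0.3, -2.2]
finger_gap: 0.271
gripper_force: 88.8
```

Emit:
{"fn": "move_arm", "kwargs": {"increments": [[[1, 0, 0, -0.005, 0], [1, 0, 0, -0.005, 0], [1, 0, 0, -0.002, 0], [1, 0, 0, -0.001, 0], [1, 0, 0, 0, 0]]]}}

```text
t: 19.6
tcp_pos: [0.5261, -0.1927, 0.0753]
tool_rot: [0.775, 0.631, -0.0, -0.0]
force: [-0.7, -0.5, -2.4]
finger_gap: 0.266
gripper_force: 88.8
```

Emit:
{"fn": "move_arm", "kwargs": {"increments": [[[1, 0, 0, -0.001, 0], [1, 0, 0, -0.0005, 0], [1, 0, 0, 0, 0]]]}}

```text
t: 19.9
tcp_pos: [0.5262, -0.1927, 0.0741]
tool_rot: [0.775, 0.631, 0.0, 0.0]
force: [0.2, -1.0, -2.3]
finger_gap: 0.267
gripper_force: 88.8
```

Emit:
{"fn": "move_arm", "kwargs": {"increments": [[[1, 0, 0, -0.001, 0], [1, 0, 0, -0.0003, 0], [1, 0, 0, 0, 0]]]}}

```text
t: 20.2
tcp_pos: [0.5263, -0.1928, 0.0731]
tool_rot: [0.775, 0.632, 0.0, 0.0]
force: [-0.5, -1.0, 0.9]
finger_gap: 0.265
gripper_force: 89.2
```

It's on the floor of the hole. I'll release and retreat upward.

Emit:
{"fn": "move_arm", "kwargs": {"increments": [[[0.3, 0, 0, 0, 0], [0, 0, 0, 0, 0], [-0.5, 0, 0, 0, 0], [-0.5, 0, 0, 0, 0], [-0.5, 0, 0, 0, 0]]]}}

```text
t: 20.7
tcp_pos: [0.5262, -0.1927, 0.0727]
tool_rot: [0.775, 0.631, 0.0, 0.0]
force: [-0.1, -0.6, -1.0]
finger_gap: 0.756
gripper_force: 0.0
```

Emit:
{"fn": "move_arm", "kwargs": {"increments": [[[-0.5, 0, 0, 0.02, 0], [-0.5, 0, 0, 0.04, 0], [-0.5, 0, 0, 0.04, 0], [-0.5, 0, 0, 0.04, 0], [-0.5, 0, 0, 0.02, 0], [-0.5, 0, 0, 0, 0], [-0.5, 0, 0, 0, 0]]]}}

```text
t: 21.4
tcp_pos: [0.5258, -0.1925, 0.2326]
tool_rot: [0.775, 0.631, -0.0, -0.0]
force: [-0.3, 0.7, 0.5]
finger_gap: 0.749
gripper_force: 0.0
```

```bash
python3 m.py
python3 - <<'E'
from station import manip
import cv2,numpy as np
ims=[]
for c in("wrist","side"):
    d=manip.snapshot(c)["img"][:,:,::-1]
    ims.append(cv2.resize(d if c=="wrist" else d[270:430,270:430],(400,400)))
    for n in ("driver_grip","driver_tip","bush"):
        print(c,n,[(np.round(x["xyz"],4).tolist(),round(x["confidence"],2)) for x in manip.mark_of(n,c)[:4]])
cv2.imwrite("pics/fin.png",np.hstack(ims))
E
```

```text
21.4 [ 0.5258 -0.1925  0.2326] [ 0.7754  0.6315 -0.     -0.    ] [-0.3  0.7  0.5] [-0.05  0.07  0.01]
wrist driver_grip [([0.4049, -0.2022, 0.0772], 0.94), ([0.5254, -0.1969, 0.0899], 0.77), ([0.4257, -0.1154, 0.0785], 0.77)]
wrist driver_tip [([0.4244, -0.1125, 0.0013], 0.93), ([0.4096, -0.1985, -0.0022], 0.6)]Traceback (most recent call last):
  File "<stdin>", line 8, in <module>
ValueError: it knows: base, bore_nominal, dish, driver, driver_grip, driver_thick, driver_thin, driver_tip, end_plate, pinion, rack, rack_hole, seat_bottom
```

The detector puts the grip point at (0.525, -0.197, 0.090), so the driver is upright at its resting height in the middle hole. The gripper is clear of it, so I'll hand in.

```bash
python3 -c "
from station import manip
print(manip.sign_off())"
```

```text
the job is handed in; nothing more can be done
None
```

The job is handed in: the bush was pressed down to its stop in the receiver cup (about 15 N at the most), and the driver is back upright in the rack's middle hole, let go; the verdict was not shown.

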